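Sort the big bearing balls out with the slotted scoop

ROBOT

A 6-joint arm with a two-finger parallel gripper is mounted at the origin on the work surface. World frame = base frame: x ahead of the robot, y to its left, z up, the work surface at z = 0. Lengths are in m, angles in rad, forces in N, time in s.
With the tool pointing down it reaches from about 0.25 to 0.775 m from the base axis. Payload 4 kg.
Tool frame: the origin (TCP) lies midway between the tips of the shut fingers; the grasp point (between the pads) lies 19 mm behind it; z points along the fingers, y is the line along which they close (so a half turn about z gives the same grasp; the last joint's range is limited). The gripper opens to 85 mm and grips with 20 to 120 N. Pads are 22 mm wide; open, the fingers measure 114 mm over their backs; the gripper's body (76 mm by 85 mm) begins 54 mm behind the grasp point. The pads swing forward as they close: fully open they stand 13 mm farther back than shut.
Start: joints at [-1.35, 0.087, 1.371, -0, 1.684, -0.103], TCP at [0.175, -0.521, 0.231] pointing down, gripper open.
Joint ranges: [-3.1, 3.1], [-0.76, 2.03], [0.27, 2.55], [-1.08, 4.22], [0.17, 2.65], [-2.57, 2.57]. Speed limits (rad/s): [2.79, 2.79, 3.14, 3.14, 3.14, 3.14].

INTERFACE

Orientations are given as [roll, pitch, yaw] about the fixed x, y, z axes, in that order (R = Rz(yaw) Ry(pitch) Rx(roll)).
In Python, from cell import env gives the robot as it stands.
- The arm moves only by the shell command python3 -m inch 'ROWS' [OPENING]. ROWS is JSON, one flat list of numbers, 6 for each row, row after row: the shift along the tool's x, y, z as a fraction of full scale, then the turn, a rotation vector about the tool's x, y, z as a fraction of full scale. In form: [x, y, z, ax, ay, az, x, y, z, ax, ay, az, ...]. A call has 1 to 12 rows; each row shifts and turns the commanded pose from where the row before left it, along the tool's axes as they then stand; what a row does not reach is not made up. Full scale, the value 1, is 12 cm for a shift and 0.1 rad for a turn. A row lasts 1/8 s, in which the tool goes at most 62.5 mm and 10.7 degrees, less where a joint would pass 70% of its speed; a pose out of reach is approached as far as the arm can. A call with a number of a shift or a turn outside -1 to 1 is refused whole. A call with a gripper value outside its range is refused whole. OPENING is the opening, from 0 (shut) to 1 (fully open), set as the call begins (- or left out, the last holds). The fingers move at their own pace and stop on an object; the grip force is fixed at half the most. Time passes only in rows, so rows that do not move let the fingers close. It gives the time, the measured TCP pose, the force, the opening and the grip force at its end, in the units of the state.
- env.get_obs(): the state, without advancing time (a new reading comes with each control period).
- env.read_camera(name): name is "scene" or "top"; returns a dict with "frame" (384x512x3 uint8, blue, green, red), "vertical_fov" (degrees; the focal length in pixels is half the picture's height over the tangent of half this angle, whatever the lens; pixels are square), "cx", "cy" (the principal point, pixels), "R" (3x3) and "t" (3): a world point X has camera coordinates R X + t. Camera axes: x right, y down, z forward; pixel columns grow to the right and rows downward; lengths in m; the calibration is good to about 2 mm. A picture is of the moment at which its call begins. There is no depth.
- env.close_job(): hands the job in; it is judged then, once.
The state is a dict: "t": time; "joints": joint angles; "qvel": joint speeds; "tau": joint torques, N m; "ee_pos": TCP position; "tcp_rot": TCP orientation; "ft_force": force on the tool from outside, world axes, zero at the start; "wrist_torque": the same for the moment, N m; "gripper_width": finger opening in m; "finger_force": force on a finger pad.
Only numpy, scipy, OpenCV 4.12 (cv2) and the standard library are available. Lean on these libraries where they do the work, as an engineer would, in place of code of your own. Each camera call takes 0.05 s, during which the arm holds its last target. There are 200 camera calls.

TASK

Scoop up the two big bearing balls from the grey tray with the slotted scoop, so that the two small balls fall through and stay in the tray, and tip the big ones into the round dish. Do not touch the balls with the fingers. Then stand the scoop upright on the bench, clear of the tray and the dish, and let go.

Things in the scene. Friction and masses are not known exactly. Their poses are not given: they have to be found in the camera images.
- slotted_scoop: Steel scoop, 128 mm wide (y), 100 mm long (x), 250 g, standing on its flat slotted floor; origin: centre of its underside, z up. Floor, 109 mm wide: six 4 mm round bars along x with 17 mm open slots between. Open nose at -x, roughly towards the robot. Back wall (+x) 40 mm high. A like scoop with an unslotted sheet floor also stands on the bench: not the one to use.
- scoop_nose (a point): Middle of the slotted scoop's open nose, on its underside, 50 mm from the origin along the scoop's -x. The bar tips end here, nothing across them; balls roll in and out over this edge. The low sides flare outwards from the floor at the nose to 14 mm height at the back half.
- scoop_grip (a point): Place to grip: point inside the scoop's black handle bar, 10 mm from the origin towards the back (+x) and 82 mm above the underside. The bar runs along x above the pocket, from x = -38 to +58 mm, 18 mm wide (y), 22 mm high, held by a post at the back; grip it across its width, from above.
- tray: Fixed grey open tray, outside 270 mm (x) by 160 mm (y), 40 mm high, walls and floor 5 mm thick, so inside 260 by 150 mm; origin at the centre of its underside. The balls start in the half nearer the robot (its -x half); the far (+x) half is empty at the start.
- dish: Fixed round aluminium dish, open on top, outside diameter 150 mm at the rim and 136 mm at the base, 35 mm high, wall 3 mm, floor 4 mm; origin at the centre of its underside.
- big_ball_1: Oiled steel bearing ball, 34 mm diameter, 160 g, free to roll; origin at its centre. Too big for the scoop's slots. Lies in the tray.
- big_ball_2: The other 34 mm bearing ball, just like the first.
- small_ball_1: Oiled steel bearing ball, 13 mm diameter, 10 g, free to roll; origin at its centre. Falls through the scoop's slots. Lies in the tray.
- small_ball_2: The other 13 mm bearing ball, just like the first.
Things that resemble listed ones, but are neither listed nor needed, are in the scene too. What is shaped like the big_ball_1 but purple is not meant. What is shaped like the slotted_scoop but green is not meant.

How it is judged:
By the outcome, as a careful person would: the job done as asked, in the order asked, and still so for the second after the job is handed in, with the robot touching nothing.
It also fails if it takes over 72 s, if anything falls off the work surface, if the arm or the gripper's body presses on something with over 40 N, if the wrist force passes 120 N, or if a joint passes its speed limit or range.

## Working session

There is one attempt and no reset: what is moved stays moved. The work goes in short steps, Python scripts to look and compute and a shell command to move; the robot and the scene stay as the last step left them, time stands still between calls to the robot, and variables do not carry over. Pictures are saved under pics/ and viewed, at most 10 in all, crops included, and the job is handed in when it is done.

```bash
ls; mkdir -p pics; python3 - <<'E'
from cell import env
import cv2,json,numpy as np
for n in("scene","top"):
    c=env.read_camera(n); cv2.imwrite(f"pics/{n}0.png",c["frame"])
    print(n,c["vertical_fov"],c["cx"],c["cy"],np.round(c["R"],3).tolist(),np.round(c["t"],3).tolist(), [k for k in c])
o=env.get_obs();print(o)
E
```

```text
pics
scene 55.10016225713622 258.10014473829847 185.84234047280833 [[0.023, 1.0, 0.011], [0.551, -0.004, -0.835], [-0.834, 0.025, -0.551]] [0.004, -0.16, 1.354] ['frame', 'vertical_fov', 'cx', 'cy', 'R', 't']
top 50.407950282183904 261.83381465473093 192.60450636902488 [[0.016, -1.0, 0.025], [-0.987, -0.019, -0.158], [0.158, -0.023, -0.987]] [-0.036, 0.439, 1.287] ['frame', 'vertical_fov', 'cx', 'cy', 'R', 't']
{'t': 0.1, 'joints': array([-1.35006911e+00,  8.79064756e-02,  1.37212064e+00, -6.37277555e-06,
        1.68362902e+00, -1.03111977e-01]), 'qvel': array([-0.00032925, -0.00262141, -0.00531943, -0.00135658,  0.00088692,
       -0.00083986]), 'tau': array([ 9.83970713e-04, -3.53014112e+01, -3.14219284e+01, -2.20725306e-04,
        7.94993568e-03,  1.33230753e-05]), 'ee_pos': array([ 0.17490083, -0.52096427,  0.23023343]), 'tcp_rot': array([-3.13953948e+00, -2.06092454e-04,  3.23838272e-01]), 'ft_force': array([-0.18796582,  0.02061603,  0.49488536]), 'wrist_torque': array([ 0.02418478, -0.03843065,  0.02244646]), 'finger_force': 0.0, 'gripper_width': 0.08538455776322086}
```

View pics/scene0.png

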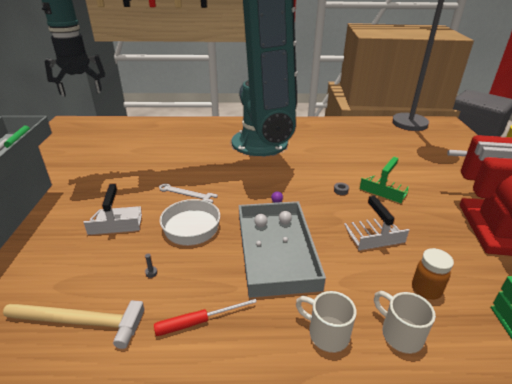

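View pics/top0.png

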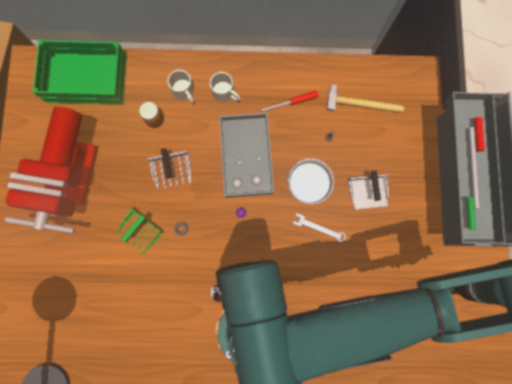

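Scene view: steel bar-floored scoop at (378,228), steel sheet-floored scoop at (113,215), green scoop at (385,185). In the top view they are at (170,169), (370,190) and (138,230). The first fits: it's steel with open slots. The balls are in the tray near (247,182) in the top view, and the purple ball outside it is not meant. I'll confirm with a crop.

```bash
cat > h.py <<'E'
from cell import env
import cv2,numpy as np
def cam(n): return env.read_camera(n)
def ray(c,u,v):
    f=c["frame"].shape[0]/2/np.tan(np.radians(c["vertical_fov"])/2)
    R=np.array(c["R"]);t=np.array(c["t"])
    return -R.T@t, R.T@np.array([(u-c["cx"])/f,(v-c["cy"])/f,1])
def onz(c,u,v,z):
    o,d=ray(c,u,v); return o+d*(z-o[2])/d[2]
def proj(c,X):
    f=c["frame"].shape[0]/2/np.tan(np.radians(c["vertical_fov"])/2)
    p=np.array(c["R"])@np.array(X)+c["t"]; return p[:2]/p[2]*f+[c["cx"],c["cy"]]
E
python3 - <<'E'
from h import *
a=cv2.imread("pics/top0.png");b=cv2.imread("pics/scene0.png")
A=cv2.resize(a[140:200,140:280],None,fx=5.6,fy=5.6,interpolation=cv2.INTER_CUBIC)
B=cv2.resize(b[190:260,230:420],(784,289),interpolation=cv2.INTER_CUBIC)
cv2.imwrite("pics/crop1.png",cv2.resize(np.vstack([A[:,:784],B[:264]]),None,fx=1,fy=1)); print(A.shape)
E
```

```text
(336, 784, 3)
```

View pics/crop1.png

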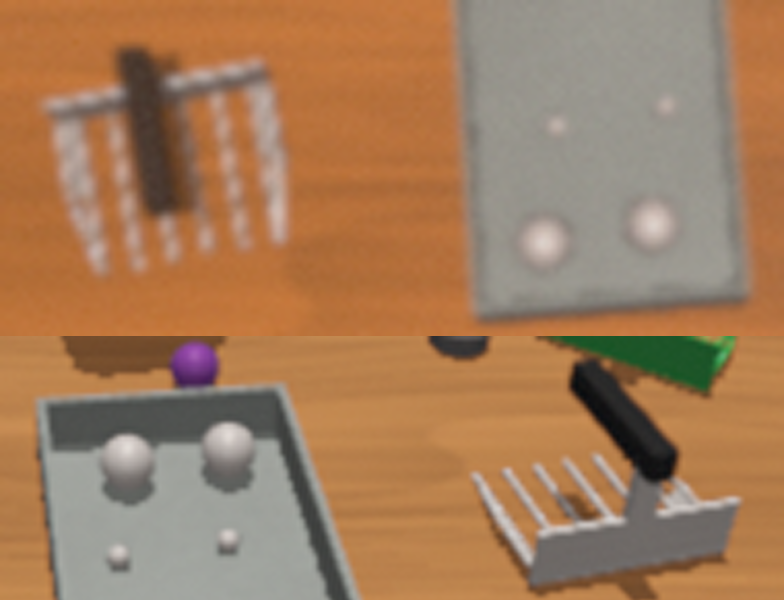

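Confirmed: the open-slotted steel scoop is at top crop (165,165), i.e. full (169,169). Its nose points down the image, towards the robot. Big balls are at full (237,183) and (256,180), small ones at (240,162) and (259,159).

```bash
python3 - <<'E'
from h import *
c=cam("top");s=cam("scene");a=c["frame"];hsv=cv2.cvtColor(a,cv2.COLOR_BGR2HSV)
# tray: low saturation
m=(hsv[...,1]<70).astype(np.uint8); m[:, :205]=0; m[:,280:]=0; m[:105]=0;m[205:]=0
k=max(cv2.findContours(m,0,1)[0],key=cv2.contourArea); r=cv2.minAreaRect(k);print(r)
for p in cv2.boxPoints(r): print("traytop",p,onz(c,*p,.04).round(4))
# balls
for n,(u,v),z in[("b1",(237.3,183.2),.022),("b2",(256.4,179.8),.022),("s1",(239.6,162.3),.0115),("s2",(258.9,158.7),.0115)]:
    print(n,onz(c,u,v,z).round(4))
# handle
g=a.max(2); m=(g<75).astype(np.uint8); m[:, :150]=0;m[:,195:]=0;m[:140]=0;m[195:]=0
k=max(cv2.findContours(m,0,1)[0],key=cv2.contourArea); r=cv2.minAreaRect(k);print("handle",r)
for p in cv2.boxPoints(r): print(p,onz(c,*p,.093).round(4))
# back wall top ends z=.04 in crop coordinates; nose tips z=0..
f=lambda x,y:(140+x/5.6-.4,140+y/5.6-.4)
for x,y in[(45,106),(268,68)]: print("wall",onz(c,*f(x,y),.04).round(4))
for x,y in[(101,275),(140,268),(173,260),(208,250),(243,247),(280,243)]: print("tip",onz(c,*f(x,y),.003).round(4))
# dish ellipse
m=(hsv[...,1]<70).astype(np.uint8); m[:, :282]=0; m[:,340:]=0; m[:150]=0;m[210:]=0
k=max(cv2.findContours(m,0,1)[0],key=cv2.contourArea); e=cv2.minEnclosingCircle(k);print("dish",e,onz(c,*e[0],.035).round(4))
b=s["frame"]; g=b.max(2); m=(g<60).astype(np.uint8); m[:, :360]=0;m[:,400:]=0;m[:190]=0;m[230:]=0
k=max(cv2.findContours(m,0,1)[0],key=cv2.contourArea); r=cv2.minAreaRect(k);print("handle scene",r)
for p in cv2.boxPoints(r): print(p,onz(s,*p,.093).round(4))
E
```

```text
((246.00827026367188, 154.6201171875), (80.49844360351562, 48.23025894165039), 86.05481719970703)
traytop [219.18106  116.125435] [0.6929 0.1171 0.04  ]
traytop [267.29703  112.807106] [ 0.7084 -0.0425  0.04  ]
traytop [272.83548 193.1148 ] [ 0.4376 -0.0641  0.04  ]
traytop [224.71951 196.43314] [0.4238 0.0907 0.04  ]
b1 [0.4712 0.0521 0.022 ]
b2 [ 0.4838 -0.0104  0.022 ]
s1 [0.5441 0.0466 0.0115]
s2 [ 0.5578 -0.0176  0.0115]
handle ((165.86537170410156, 158.82693481445312), (18.042682647705078, 3.3339738845825195), 78.69007110595703)
[162.46153 150.30771] [0.5581 0.2859 0.093 ]
[165.73076 149.65387] [0.5604 0.2758 0.093 ]
[169.26921 167.34616] [0.504  0.2619 0.093 ]
[165.99998 168.     ] [0.5017 0.2719 0.093 ]
wall [0.5434 0.3444 0.04  ]
wall [0.569  0.2166 0.04  ]
tip [0.4508 0.3152 0.003 ]
tip [0.4555 0.2926 0.003 ]
tip [0.4606 0.2734 0.003 ]
tip [0.4671 0.2532 0.003 ]
tip [0.4693 0.2326 0.003 ]
tip [0.4721 0.2109 0.003 ]
dish ((310.3483581542969, 180.57432556152344), 22.9320125579834) [ 0.4823 -0.1865  0.035 ]
handle scene ((380.5983581542969, 210.41802978515625), (34.18584442138672, 9.346692085266113), 50.194427490234375)
[366.06558 200.27869] [0.4966 0.2465 0.093 ]
[373.24588 194.29507] [0.4712 0.2713 0.093 ]
[395.13113 220.55737] [0.5753 0.2913 0.093 ]
[387.95084 226.54099] [0.5961 0.2683 0.093 ]
```

```bash
cat >> h.py <<'E'
from scipy.spatial.transform import Rotation as Ro
def togo(p,rpy=None):
    "shift and turn still to go, tool axes, in full scales"
    o=env.get_obs();R=Ro.from_euler("xyz",o["tcp_rot"])
    d=R.inv().apply(np.array(p)-o["ee_pos"])/.12
    w=(R.inv()*Ro.from_euler("xyz",rpy)).as_rotvec()/.1 if rpy is not None else None
    print("t",round(o["t"],2),"pos",o["ee_pos"].round(4),"rot",o["tcp_rot"].round(3),"j",o["joints"].round(2),"F",o["ft_force"].round(1),"w",round(o["gripper_width"],4))
    print("shift",d.round(3),"turn",None if w is None else w.round(3))
E
python3 -m inch '[0,0,0,0,0,0.62, 0.1,-0.15,0,0,0,0.62, 0.229,-0.329,0,0,0,0, 0.229,-0.329,0,0,0,0, 0.229,-0.329,0,0,0,0, 0.229,-0.329,0,0,0,0, 0.229,-0.329,0,0,0,0, 0.229,-0.329,0,0,0,0, 0.229,-0.329,0,0,0,0, 0.229,-0.329,0,0,0,0, 0.229,-0.329,0,0,0,0, 0.229,-0.329,0,0,0,0]' 1
python3 -c "
from h import *
togo([.519,.273,.14],[np.pi,0,.2])"
```

```text
t: 1.7
ee_pos: [0.3731, -0.0579, 0.2313]
tcp_rot: [3.141, -0.0, 0.2]
ft_force: [0.1, -0.2, -0.1]
gripper_width: 0.0853
finger_force: 0.0
t 1.7 pos [ 0.3731 -0.0579  0.2313] rot [ 3.141 -0.     0.2  ] j [-0.3  -0.31  1.73 -0.    1.72  1.07] F [ 0.1 -0.2 -0.1] w 0.0853
shift [ 1.738 -2.462  0.76 ] turn [ 0.005 -0.005 -0.004]
```

```bash

python3 -m inch '[0.22,-0.32,0,0,0,0, 0.22,-0.32,0,0,0,0, 0.22,-0.32,0,0,0,0, 0.22,-0.32,0.1,0,0,0, 0.22,-0.32,0.1,0,0,0, 0.22,-0.32,0.1,0,0,0, 0.22,-0.32,0.15,0,0,0, 0.1,-0.15,0.2,0,0,0, 0,0,0.1,0,0,0, 0,0,0,0,0,0]'
python3 -c "
from h import *
togo([.519,.273,.062],[np.pi,0,.2])
c=cam('top');s=cam('scene')
A=cv2.resize(c['frame'][120:215,120:220],(600,570),interpolation=3)
cv2.imwrite('pics/a1.png',A)"
```

```text
t: 2.95
ee_pos: [0.5079, 0.2597, 0.1399]
tcp_rot: [3.14, 0.003, 0.2]
ft_force: [0.7, 0.2, 0.0]
gripper_width: 0.0855
finger_force: 0.0
t 2.95 pos [0.5079 0.2597 0.1399] rot [3.14e+00 3.00e-03 2.00e-01] j [ 0.37  0.17  1.46 -0.    1.51  1.74] F [0.7 0.2 0. ] w 0.0855
shift [ 0.115 -0.091  0.649] turn [ 0.011  0.033 -0.005]
```

View pics/a1.png

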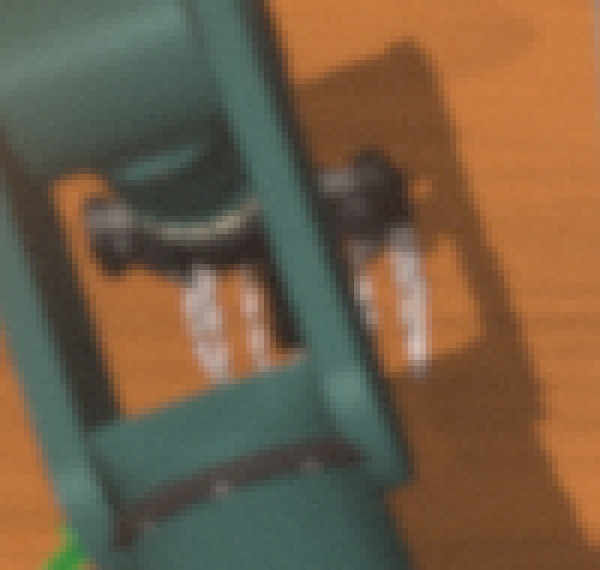

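The open fingers (crop 110,235 and 365,205) straddle the scoop's handle, so I'll go down and grip.

```bash

python3 -m inch '[0.06,-0.045,0,0,0.03,0, 0.055,-0.045,0.1,0,0,0, 0,0,0.2,0,0,0, 0,0,0.2,0,0,0, 0,0,0.1,0,0,0, 0,0,0.04,0,0,0, 0,0,0,0,0,0]' 1
python3 -m inch '[0,0,0,0,0,0, 0,0,0,0,0,0, 0,0,0,0,0,0, 0,0,0,0,0,0, 0,0,0,0,0,0, 0,0,0,0,0,0, 0,0,0,0,0,0]' 0
python3 -c "
from h import *
togo([.519,.273,.062],[np.pi,0,.2])"
```

```text
t: 3.92
ee_pos: [0.5208, 0.2742, 0.0648]
tcp_rot: [-3.142, -0.004, 0.2]
ft_force: [1.4, 0.7, 1.2]
gripper_width: 0.0856
finger_force: 0.0
t: 4.8
ee_pos: [0.5207, 0.2744, 0.065]
tcp_rot: [-3.141, -0.004, 0.2]
ft_force: [-2.0, 1.7, 3.7]
gripper_width: 0.017
finger_force: 59.9
t 4.8 pos [0.5207 0.2744 0.065 ] rot [-3.141 -0.004  0.2  ] j [ 0.39  0.26  1.51 -0.    1.37  1.76] F [-2.   1.7  3.7] w 0.017
shift [-0.016  0.009  0.025] turn [-0.004 -0.038 -0.001]
```

```bash

python3 -m inch '[0,0,-0.05,0,0,0, 0,0,-0.15,0,0,0, 0,0,-0.25,0,0,0, 0,0,-0.25,0,0,0.3, 0,0,-0.1,0,0,0.4, 0,0,0,0,0,0.37, 0,0,0,0,0,0]'
python3 -m inch '[0.04,0.1,0,0,0,0, 0.08,0.2,0,0,0,0, 0.1,0.25,0,0,0,0, 0.1,0.25,0,0,0,0, 0.1,0.25,0,0,0,0, 0.1,0.25,0,0,0,0, 0.1,0.25,0,0,0,0, 0.1,0.25,0,0,0,0, 0.08,0.18,0,0,0,0, 0.04,0.1,0,0,0,0, 0,0,0,0,0,0]'
python3 -c "
from h import *
togo([.644,.0358,.13],[np.pi,0,.093])
c=cam('top');s=cam('scene')
A=cv2.resize(c['frame'][90:210,190:300],(550,600),interpolation=3)
B=cv2.resize(s['frame'][150:310,220:340],(450,600),interpolation=3)
cv2.imwrite('pics/a2.png',np.hstack([A[:,:350],B]))"
```

```text
t: 5.68
ee_pos: [0.5198, 0.2737, 0.1598]
tcp_rot: [3.141, -0.002, 0.093]
ft_force: [-0.9, -0.5, -3.0]
gripper_width: 0.017
finger_force: 59.2
t: 7.05
ee_pos: [0.6438, 0.0343, 0.1603]
tcp_rot: [-3.141, -0.002, 0.092]
ft_force: [-0.6, 0.4, -2.1]
gripper_width: 0.0172
finger_force: 59.1
t 7.05 pos [0.6438 0.0343 0.1603] rot [-3.141e+00 -2.000e-03  9.200e-02] j [-0.04  0.32  1.24  0.    1.58  1.44] F [-0.6  0.4 -2.1] w 0.0172
shift [ 0.002 -0.013  0.253] turn [-0.007 -0.022 -0.012]
```

View pics/a2.png

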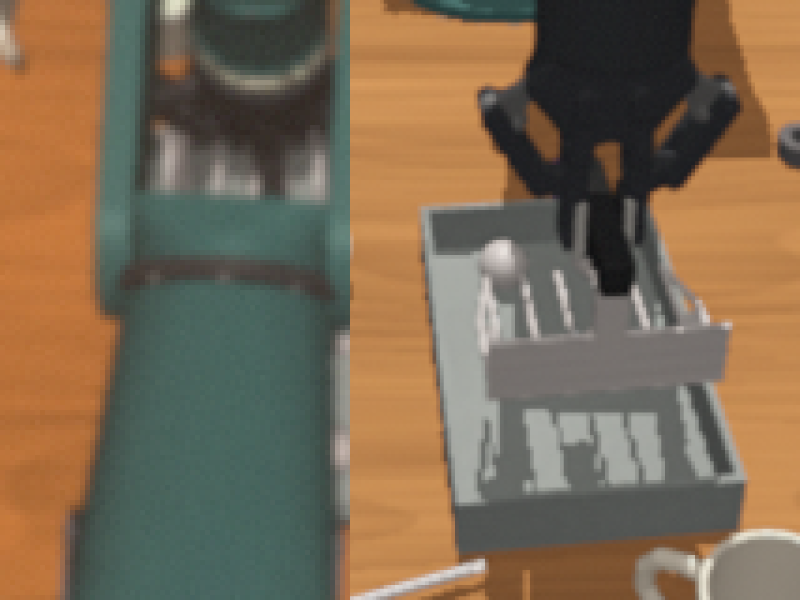

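Held scoop hangs level above the tray's far half, back wall corners at (490,400) and (725,382) in the right panel. I'll check its offset to the tray in this same view.

```bash
python3 -c "
from h import *
s=cam('scene');f=lambda x,y:(220+(x-350)/3.75-.4,150+y/3.75-.4)
for n,x,y,z in[('bL',490,400,.0953),('bR',725,382,.0953),('tL',487,343,.1353),('tR',730,325,.1353),('tray',421,208,.04),('tray',455,507,.04),('tray',743,482,.04)]:
  print(n,onz(s,*f(x,y),z).round(4))
x=np.array([np.cos(.0925),np.sin(.0925),0]);y=np.array([-x[1],x[0],0])
o=np.array([.6438,.0343,.0953])-.011*x
for a,b,h in[(.05,-.064,0),(.05,.064,0),(.05,-.064,.04),(.05,.064,.04)]:print('pred',(o+a*x+b*y+[0,0,h]).round(4))
"

```

```text
bL [ 0.6873 -0.0228  0.0953]
bR [0.6752 0.1036 0.0953]
tL [ 0.6873 -0.0247  0.1353]
tR [0.6748 0.1022 0.1353]
tray [ 0.4416 -0.0654  0.04  ]
tray [ 0.7108 -0.0415  0.04  ]
tray [0.6953 0.1159 0.04  ]
pred [ 0.6885 -0.0258  0.0953]
pred [0.6767 0.1016 0.0953]
pred [ 0.6885 -0.0258  0.1353]
pred [0.6767 0.1016 0.1353]
```

```bash

python3 -m inch '[0,0,0.05,0,0,0, 0,0,0.12,0,0,0, 0,0,0.15,0,0,0, 0,0,0.15,0,0,0, 0,0,0.12,0,0,0, 0,0,0.06,0,0,0, 0,0,0.03,0,0,0, 0,0,0.02,0,0,0, 0,0,0,0,0,0]'
python3 -m inch '[0,0,0.02,0,0,0, 0,0,0,0,0,0]'
python3 -c "
from h import *
togo([.644,.0358,.07],[np.pi,0,.091])"
```

```text
t: 8.32
ee_pos: [0.6443, 0.0348, 0.0773]
tcp_rot: [-3.141, -0.004, 0.093]
ft_force: [0.0, 0.6, -2.6]
gripper_width: 0.017
finger_force: 59.1
t: 8.57
ee_pos: [0.6439, 0.0349, 0.0744]
tcp_rot: [-3.141, -0.003, 0.093]
ft_force: [-0.6, 0.1, -2.6]
gripper_width: 0.0174
finger_force: 59.1
t 8.57 pos [0.6439 0.0349 0.0744] rot [-3.141e+00 -3.000e-03  9.300e-02] j [-0.03  0.37  1.35  0.    1.42  1.44] F [-0.6  0.1 -2.6] w 0.0174
shift [ 0.001 -0.008  0.036] turn [-0.002 -0.03   0.018]
```

```bash

python3 -m inch '[0,0,0.015,0,0,0, 0,0,0,0,0,0]'
python3 -m inch '[0,0,0.01,0,0,0, 0,0,0,0,0,0]'
python3 -m inch '[0,0,0.01,0,0,0, 0,0,0,0,0,0]'
```

```text
t: 8.82
ee_pos: [0.6438, 0.0349, 0.0723]
tcp_rot: [-3.141, -0.003, 0.093]
ft_force: [0.1, -0.3, -3.0]
gripper_width: 0.0168
finger_force: 59.1
t: 9.07
ee_pos: [0.6438, 0.0349, 0.0712]
tcp_rot: [-3.141, -0.003, 0.093]
ft_force: [0.0, -0.2, -1.6]
gripper_width: 0.0167
finger_force: 59.1
t: 9.32
ee_pos: [0.644, 0.0349, 0.0702]
tcp_rot: [-3.141, -0.003, 0.093]
ft_force: [0.0, 0.2, -2.2]
gripper_width: 0.0171
finger_force: 59.1
```

```bash

python3 -m inch '[-0.02,0,0.004,0,0,0, -0.05,0,0,0,0,0, -0.05,0,0,0,0,0, -0.05,0,0,0,0,0, -0.05,0,0,0,0,0, -0.05,0,0,0,0,0, -0.05,0,0,0,0,0, -0.05,0,0,0,0,0, -0.05,0,0,0,0,0, -0.05,0,0,0,0,0, -0.02,0,0,0,0,0, 0,0,0,0,0,0]'
python3 -c "
from h import *
togo([.644,.0358,.07],[np.pi,0,.091])
s=cam('scene')
cv2.imwrite('pics/a3.png',cv2.resize(s['frame'][180:300,220:340],(600,600),interpolation=3))"
```

```text
t: 10.82
ee_pos: [0.5852, 0.0294, 0.07]
tcp_rot: [-3.141, -0.003, 0.093]
ft_force: [0.2, 0.9, 5.6]
gripper_width: 0.0171
finger_force: 60.2
t 10.82 pos [0.5852 0.0294 0.07  ] rot [-3.141e+00 -3.000e-03  9.300e-02] j [-0.05  0.25  1.51  0.    1.38  1.43] F [0.2 0.9 5.6] w 0.0171
shift [ 0.493 -0.008  0.001] turn [-0.001 -0.029  0.018]
```

View pics/a3.png

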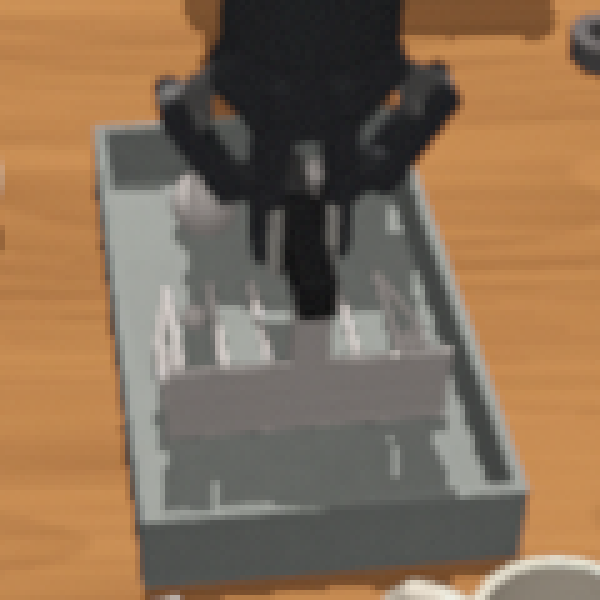

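Scoop is flat in the tray with the nose near (270,290). Left big ball is at (200,200) ahead of it, one small ball at (190,315) is entering a slot. Continuing.

```bash

python3 -m inch '[-0.02,0,-0.003,0,0,0, -0.05,0,0,0,0,0, -0.05,0,0,0,0,0, -0.05,0,0,0,0,0, -0.05,0,0,0,0,0, -0.05,0,0,0,0,0, -0.05,0,0,0,0,0, -0.05,0,0,0,0,0, -0.05,0,0,0,0,0, -0.05,0,0,0,0,0, -0.05,0,0,0,0,0, -0.03,0,0,0,0,0]'
python3 -m inch '[-0.02,0,0,0,0,0, -0.02,0,0,0,0,0, -0.02,0,0,0,0,0, -0.02,0,0,0,0,0]'
python3 -c "
from h import *
togo([.5,.0215,.07],[np.pi,0,.091])
s=cam('scene')
cv2.imwrite('pics/a4.png',cv2.resize(s['frame'][180:300,220:340],(600,600),interpolation=3))"
```

```text
t: 12.38
ee_pos: [0.5197, 0.0233, 0.0701]
tcp_rot: [-3.141, -0.004, 0.093]
ft_force: [7.7, 0.5, 2.8]
gripper_width: 0.017
finger_force: 60.0
t: 12.88
ee_pos: [0.5116, 0.0225, 0.0703]
tcp_rot: [-3.141, -0.007, 0.093]
ft_force: [7.4, 0.4, 4.5]
gripper_width: 0.0172
finger_force: 60.1
t 12.88 pos [0.5116 0.0225 0.0703] rot [-3.141 -0.007  0.093] j [-0.07  0.09  1.7   0.    1.35  1.41] F [7.4 0.4 4.5] w 0.0172
shift [-0.097 -0.001  0.002] turn [-0.001 -0.073  0.016]
```

View pics/a4.png

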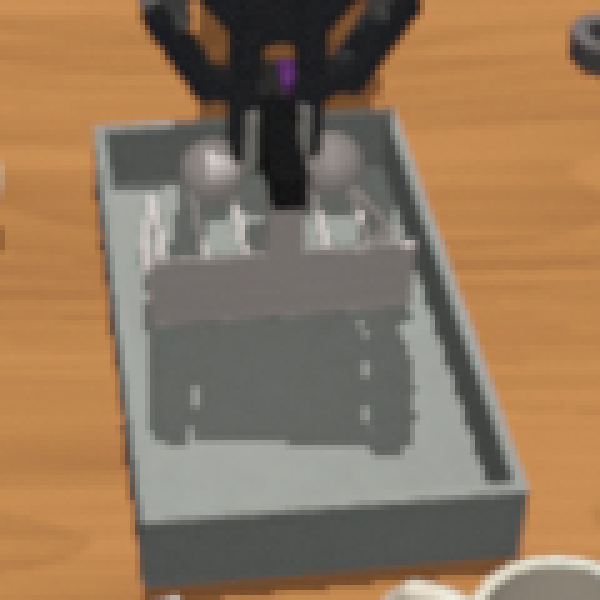

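Both big balls, at (212,168) and (335,158), are at the near wall above the bar tips. No small ball is visible behind the scoop. Locating them relative to the nose.

```bash
python3 -c "
from h import *
s=cam('scene');f=lambda x,y:(220+x/5-.4,180+y/5-.4)
T=np.array([.567,.026,0]);X=np.array([np.cos(.0925),np.sin(.0925),0]);Y=np.array([-X[1],X[0],0])
def tr(p): p=p-T; return (np.dot(p,X).round(4),np.dot(p,Y).round(4))
for z in(.022,.026):
  for p in[(212,168),(335,158)]: print('ball',z,tr(onz(s,*f(*p),z)))
print('nose',tr(np.array([.5116,.0225,0])-.061*X), 'backpred',tr(np.array([.5116,.0225,0])+.039*X))
for p in[(150,328),(408,310)]: print('backwall bottom',tr(onz(s,*f(*p),.005)))
o=env.get_obs();print(o['ft_force'].round(1),o['wrist_torque'].round(2))
"

```

```text
ball 0.022 (np.float64(-0.1158), np.float64(-0.0195))
ball 0.022 (np.float64(-0.1177), np.float64(0.0462))
ball 0.026 (np.float64(-0.1106), np.float64(-0.0202))
ball 0.026 (np.float64(-0.1126), np.float64(0.045))
nose (np.float64(-0.1165), np.float64(0.0016)) backpred (np.float64(-0.0165), np.float64(0.0016))
backwall bottom (np.float64(-0.0159), np.float64(-0.0618))
backwall bottom (np.float64(-0.0156), np.float64(0.0647))
[ 6.8 -0.   5.2] [ 0.03 -1.15  0.01]
```

```bash

python3 -m inch '[-0.02,0,0,0,0,0, -0.02,0,0,0,0,0, -0.02,0,0,0,0,0]'
python3 -m inch '[-0.015,0,0,0,0,0, 0,0,0,0,0,0]'
```

```text
t: 13.35
ee_pos: [0.5043, 0.0218, 0.0703]
tcp_rot: [-3.142, -0.007, 0.093]
ft_force: [6.7, 0.7, 4.6]
gripper_width: 0.0171
finger_force: 60.2
t: 13.6
ee_pos: [0.5022, 0.0216, 0.0702]
tcp_rot: [-3.142, -0.006, 0.093]
ft_force: [7.2, 0.6, 5.6]
gripper_width: 0.0169
finger_force: 60.1
```

```bash

python3 -m inch '[0.027,0,-0.018,0,-0.5,0, 0.027,0,-0.018,0,-0.5,0, 0.027,0,-0.018,0,-0.5,0, 0.027,0,-0.018,0,-0.5,0, 0.027,0,-0.018,0,-0.5,0, 0.027,0,-0.018,0,-0.5,0, 0.027,0,-0.018,0,-0.5,0, 0,0,0,0,0,0]'
python3 -c "
from h import *
togo([.5,.0215,.07],[np.pi,0,.091])
s=cam('scene');c=cam('top')
cv2.imwrite('pics/a5.png',np.hstack([cv2.resize(s['frame'][150:300,220:340],(480,600),interpolation=3),cv2.resize(c['frame'][100:200,215:275],(320,600),interpolation=3)]))"
```

```text
t: 14.6
ee_pos: [0.5241, 0.024, 0.0795]
tcp_rot: [-3.141, 0.353, 0.093]
ft_force: [1.3, 0.2, -0.7]
gripper_width: 0.0169
finger_force: 59.9
t 14.6 pos [0.5241 0.024  0.0795] rot [-3.141  0.353  0.093] j [-0.04  0.36  1.38 -0.04  1.74  1.44] F [ 1.3  0.2 -0.7] w 0.0169
shift [-0.163  0.002  0.144] turn [-0.005  3.525  0.02 ]
```

View pics/a5.png

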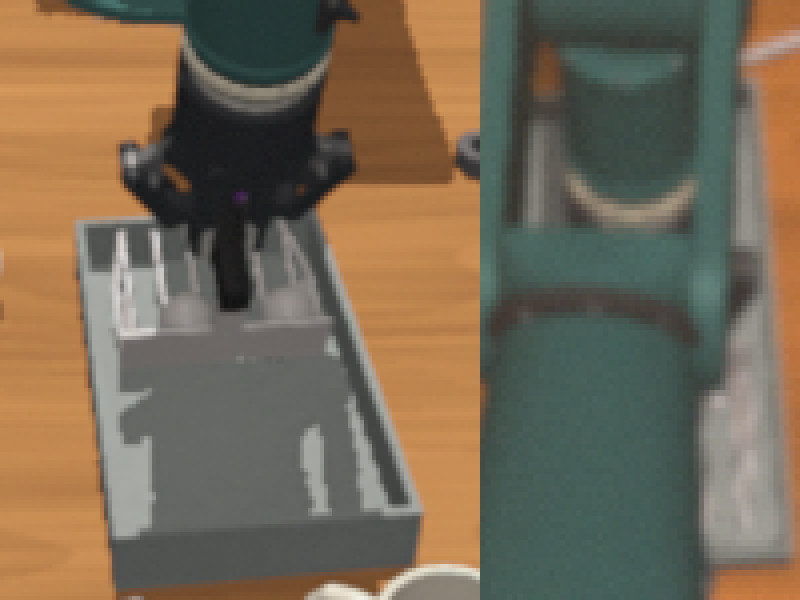

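Both big balls, at (185,312) and (288,302), lie against the back wall in the tilted scoop. Lifting and checking that nothing small came along.

```bash

python3 -m inch '[-0.007,0,-0.019,0,0,0, -0.017,0,-0.047,0,0,0, -0.035,0,-0.094,0,0,0, -0.052,0,-0.141,0,0,0, -0.052,0,-0.141,0,0,0, -0.052,0,-0.141,0,0,0, -0.052,0,-0.141,0,0,0, -0.035,0,-0.094,0,0,0, -0.026,0,-0.07,0,0,0, -0.017,0,-0.047,0,0,0, 0,0,0,0,0,0]'
python3 -c "
from h import *
togo([.5,.0215,.2],[np.pi,.35,-.37])
s=cam('scene')
cv2.imwrite('pics/a6.png',cv2.resize(s['frame'][120:300,210:350],(467,600),interpolation=3))"
```

```text
t: 16.08
ee_pos: [0.5249, 0.0237, 0.2009]
tcp_rot: [-3.141, 0.347, 0.093]
ft_force: [-0.2, 0.0, -6.5]
gripper_width: 0.0166
finger_force: 58.9
t 16.07 pos [0.5249 0.0237 0.2009] rot [-3.141  0.347  0.093] j [-0.04  0.29  1.23 -0.05  1.96  1.43] F [-0.2  0.  -6.5] w 0.0166
shift [-0.194 -0.001  0.078] turn [ 1.578 -0.032  4.35 ]
```

View pics/a6.png

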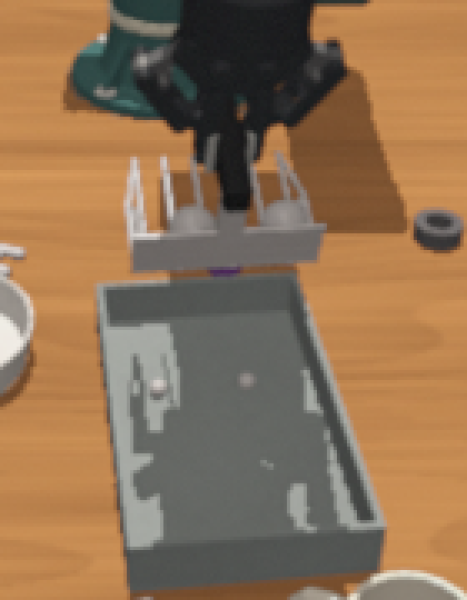

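Scoop holds the two big balls (195,218) and (285,213). Both small balls stayed in the tray at (158,387) and (247,380). Next: turn to the dish's radial direction, in place, and cross-check the dish in the scene view.

```bash

python3 -m inch '[0,0,0,0.06,0,0.17, 0,0,0,0.12,0,0.33, 0,0,0,0.18,0,0.5, 0,0,0,0.18,0,0.5, 0,0,0,0.18,0,0.5, 0,0,0,0.18,0,0.5, 0,0,0,0.18,0,0.5, 0,0,0,0.18,0,0.5, 0,0,0,0.16,0,0.43, 0,0,0,0.1,0,0.27, 0,0,0,0.06,0,0.15, 0,0,0,0,0,0]'
python3 -c "
from h import *
togo([.5727,-.2215,.2],[np.pi,.35,-.37])
s=cam('scene');b=s['frame'];hsv=cv2.cvtColor(b,cv2.COLOR_BGR2HSV)
m=((hsv[...,1]<60)&(hsv[...,2]>110)).astype(np.uint8);m[:,:158]=0;m[:,226:]=0;m[:198]=0;m[245:]=0
k=max(cv2.findContours(m,0,1)[0],key=cv2.contourArea);x,y,w,h=cv2.boundingRect(k);print(x,y,w,h)
print('rim left/right mid',onz(s,x,220,.035).round(4),onz(s,x+w,220,.035).round(4),'far from cam(top)',onz(s,x+w/2,y,.035).round(4))
"
```

```text
t: 17.62
ee_pos: [0.5248, 0.0236, 0.2007]
tcp_rot: [-3.141, 0.347, -0.37]
ft_force: [-0.7, 0.3, -5.9]
gripper_width: 0.0173
finger_force: 58.9
t 17.62 pos [0.5248 0.0236 0.2007] rot [-3.141  0.347 -0.37 ] j [-0.12  0.27  1.25  0.09  1.95  1.84] F [-0.7  0.3 -5.9] w 0.0173
shift [ 1.047  1.76  -0.374] turn [-0.008 -0.029 -0.   ]
160 198 60 47
rim left/right mid [ 0.4956 -0.2593  0.035 ] [ 0.4971 -0.1105  0.035 ] far from cam(top) [ 0.4016 -0.1974  0.035 ]
```

```bash

python3 -m inch '[0.036,0.06,-0.013,0,0,0, 0.071,0.12,-0.025,0,0,0, 0.119,0.2,-0.0425,0,0,0, 0.119,0.2,-0.0425,0,0,0, 0.119,0.2,-0.0425,0,0,0, 0.119,0.2,-0.0425,0,0,0, 0.119,0.2,-0.0425,0,0,0, 0.119,0.2,-0.0425,0,0,0, 0.119,0.2,-0.0425,0,0,0, 0.071,0.12,-0.025,0,0,0, 0.036,0.06,-0.013,0,0,0, 0,0,0,0,0,0]'
python3 -c "
from h import *
togo([.5727,-.2215,.125],[np.pi,.35,-.37])"
```

```text
t: 19.18
ee_pos: [0.5728, -0.2216, 0.1998]
tcp_rot: [-3.14, 0.348, -0.37]
ft_force: [0.7, -0.4, -6.3]
gripper_width: 0.0168
finger_force: 59.0
t 19.18 pos [ 0.5728 -0.2216  0.1998] rot [-3.14   0.348 -0.37 ] j [-0.45  0.5   0.96 -0.03  2.03  1.48] F [ 0.7 -0.4 -6.3] w 0.0168
shift [0.211 0.001 0.586] turn [-0.014 -0.024  0.001]
```

```bash

python3 -m inch '[0,0,0,0,0.2,0, 0,0,0,0,0.4,0, 0,0,0,0,0.4,0, 0,0,0,0,0.4,0, 0,0,0,0,0.4,0, 0,0,0,0,0.3,0, 0,0,0,0,0.1,0, 0,0,0,0,0,0]'
python3 -c "
from h import *
togo([.5735,-.222,.1085],[np.pi,.12,-.37])"
```

```text
t: 20.18
ee_pos: [0.5726, -0.2211, 0.2002]
tcp_rot: [-3.141, 0.127, -0.37]
ft_force: [-0.1, -0.3, -4.4]
gripper_width: 0.0169
finger_force: 58.9
t 20.18 pos [ 0.5726 -0.2211  0.2002] rot [-3.141  0.127 -0.37 ] j [-0.46  0.33  1.15 -0.01  1.79  1.48] F [-0.1 -0.3 -4.4] w 0.0169
shift [0.106 0.005 0.756] turn [-0.009  0.071  0.004]
```

```bash

python3 -m inch '[0.005,0,0.04,0,0,0, 0.011,0,0.08,0,0,0, 0.015,0,0.11,0,0,0, 0.015,0,0.11,0,0,0, 0.015,0,0.11,0,0,0, 0.015,0.005,0.11,0,0,0, 0.015,0,0.1,0,0,0, 0.01,0,0.06,0,0,0, 0.005,0,0.03,0,0,0, 0,0,0,0,0,0]'
python3 -c "
from h import *
togo([.5735,-.222,.1085],[np.pi,.12,-.37])"
```

```text
t: 21.42
ee_pos: [0.5738, -0.2224, 0.1091]
tcp_rot: [-3.141, 0.127, -0.37]
ft_force: [0.7, 0.8, -5.4]
gripper_width: 0.0174
finger_force: 58.9
t 21.43 pos [ 0.5738 -0.2224  0.1091] rot [-3.141  0.127 -0.37 ] j [-0.46  0.37  1.28 -0.01  1.62  1.48] F [ 0.7  0.8 -5.4] w 0.0174
shift [-0.003 -0.002  0.006] turn [-0.008  0.069  0.001]
```

```bash

python3 -m inch '[-0.0135,0,-0.0127,0,0.25,0, -0.0135,0,-0.0127,0,0.25,0, -0.0135,0,-0.0127,0,0.25,0, -0.0135,0,-0.0127,0,0.25,0, -0.0135,0,-0.0127,0,0.25,0, -0.0135,0,-0.0127,0,0.25,0, -0.0135,0,-0.0127,0,0.25,0, -0.0135,0,-0.0127,0,0.25,0, -0.0135,0,-0.0127,0,0.25,0, -0.0135,0,-0.0127,0,0.25,0, -0.0135,0,-0.0127,0,0.25,0, -0.0135,0,-0.0127,0,0.25,0]'
python3 -m inch '[-0.0135,0,-0.0127,0,0.25,0, -0.0135,0,-0.0127,0,0.25,0, -0.0135,0,-0.0127,0,0.25,0, -0.0135,0,-0.0127,0,0.25,0, -0.0135,0,-0.0127,0,0.25,0, -0.0135,0,-0.0127,0,0.25,0, -0.0135,0,-0.0127,0,0.25,0, -0.0135,0,-0.0127,0,0.25,0, 0,0,0,0,0,0]'
python3 -c "
from h import *
togo([.5735,-.222,.1085],[np.pi,-.4,-.37])"
```

```text
t: 22.92
ee_pos: [0.5554, -0.2152, 0.1273]
tcp_rot: [-3.141, -0.175, -0.37]
ft_force: [0.3, 0.1, -6.0]
gripper_width: 0.017
finger_force: 59.0
t: 24.05
ee_pos: [0.5404, -0.2094, 0.1354]
tcp_rot: [-3.141, -0.373, -0.37]
ft_force: [0.5, 0.4, -2.0]
gripper_width: 0.0171
finger_force: 59.4
t 24.05 pos [ 0.5404 -0.2094  0.1354] rot [-3.141 -0.373 -0.37 ] j [-0.49 -0.06  1.75  0.05  1.07  1.43] F [ 0.5  0.4 -2. ] w 0.0171
shift [ 0.194 -0.002  0.316] turn [-0.008  0.27  -0.004]
```

```bash

python3 -m inch '[0.02,0,-0.05,0,0,0, 0.05,0,-0.13,0,0,0, 0.06,0,-0.16,0,0,0, 0.06,0,-0.16,0,0,0, 0.05,0,-0.13,0,-0.5,0, 0.02,0,-0.05,0,-0.8,0, 0,0,0,0,-0.8,0, 0,0,0,0,-0.8,0, 0,0,0,0,-0.8,0, 0,0,0,0,0,0]'
python3 -c "
from h import *
togo([.52,.275,.2],[np.pi,0,.2])
c=cam('top');s=cam('scene')
f=np.zeros((600,800,3),np.uint8)
f[:420]=cv2.resize(s['frame'][150:300,150:436],(800,420),interpolation=3)
f[420:,:400]=cv2.resize(c['frame'][145:215,280:436],(400,180),interpolation=3)
f[420:,400:]=cv2.resize(c['frame'][125:215,200:400],(400,180),interpolation=3)
cv2.imwrite('pics/a7.png',f)
b=s['frame'];hsv=cv2.cvtColor(b,cv2.COLOR_BGR2HSV)[198:246,158:224]
print(hsv[::3,::3,2])"
```

```text
t: 25.3
ee_pos: [0.5423, -0.2103, 0.2237]
tcp_rot: [-3.141, -0.006, -0.37]
ft_force: [-0.5, 0.0, -2.1]
gripper_width: 0.0171
finger_force: 59.3
t 25.3 pos [ 0.5423 -0.2103  0.2237] rot [-3.141 -0.006 -0.37 ] j [-0.47  0.16  1.31  0.    1.67  1.47] F [-0.5  0.  -2.1] w 0.0171
shift [-1.636 -3.704  0.191] turn [ 0.008 -0.057 -5.699]
[[174 140 127 122 124 122 120 120 122 124 127 205 202 185 136 194 221 161
  201 183 203 203]
 [197 197 198 194 182 157 136 123 124 123 130 155 153 156 162 185 198 183
  177 206 204 133]
 [192 191 191 191 195 210 154 147 143 132 191 232 204 155 154 155 154 152
  169 199 153 125]
 [194 195 194 212 168 144 145 146 146 164 200 209 186 148 157 154 155 152
  150 160 122 121]
 [199 199 217 146 144 144 146 146 145 143 158 161 142 143 171 153 146 144
  132 144 156 133]
 [203 211 142 144 144 142 147 213 241 240 116 118 113 188 245 155 151 151
  136 129 151 128]
 [198 216 140 142 142 207 244 243 243 225 164 168 166 234 245 141 143 143
  127 123 145 118]
 [193 196 142 141 225 244 244 243 243 244 244 227 244 244 244 212 119 120
  112 155 147 115]
 [197 213 140 207 244 244 244 244 244 243 243 244 244 167 168 167 167 159
  169 167 124 124]
 [190 184 143 244 243 243 243 244 243 243 244 243 169 166 166 167 166 166
  167 144 116 122]
 [195 191 212 244 243 243 243 243 244 244 231 164 166 166 165 165 165 185
  139 115 117 118]
 [189 168 124 208 230 244 244 244 244 231 164 164 163 163 165 181 152 132
  119 114 122 122]
 [187 168 118 126 141 175 199 233 232 163 169 174 224 196 185 130 126 124
  119 115 113 115]
 [193 193 119 123 130 130 132 131 132 131 137 134 131 129 131 128 127 122
  116 117 118 117]
 [191 151 127 119 124 131 132 134 133 133 133 133 133 130 130 128 124 122
  129 121 122 122]
 [134 152 196 164 120 122 126 131 132 133 132 133 132 130 125 121 121 180
  192 192 174 120]]
```

```bash

python3 -m inch '[0,0,0,0,0,-0.5, 0,0,0,0,0,-0.9, 0,0,0,0,0,-0.9, 0,0,0,0,0,-0.9, 0,0,0,0,0,-0.9, 0,0,0,0,0,-0.9, 0,0,0,0,0,-0.7, 0,0,0,0,0,0]'
python3 -m inch '[0.02,-0.15,0,0,0,0, 0.05,-0.35,0,0,0,0, 0.06,-0.4,0,0,0,0, 0.06,-0.4,0,0,0,0, 0.06,-0.4,0,0,0,0, 0.06,-0.4,0,0,0,0, 0.06,-0.4,0,0,0,0, 0.06,-0.4,0,0,0,0, 0.06,-0.4,0,0,0,0, 0.06,-0.4,0,0,0,0, 0.05,-0.2,0,0,0,0, 0,0,0,0,0,0]'
python3 -c "
from h import *
togo([.52,.275,.075],[np.pi,0,.2])
c=cam('top');s=cam('scene')
f=np.zeros((600,800,3),np.uint8)
f[:420]=cv2.resize(s['frame'][150:300,150:436],(800,420),interpolation=3)
f[420:,:400]=cv2.resize(c['frame'][145:215,280:436],(400,180),interpolation=3)
f[420:,400:]=cv2.resize(c['frame'][125:215,200:400],(400,180),interpolation=3)
cv2.imwrite('pics/a7.png',f)"
```

```text
t: 26.4
ee_pos: [0.5403, -0.2094, 0.2237]
tcp_rot: [3.14, -0.005, 0.199]
ft_force: [-0.2, 0.4, -1.9]
gripper_width: 0.0173
finger_force: 59.3
t: 27.9
ee_pos: [0.5168, 0.266, 0.2226]
tcp_rot: [3.142, -0.003, 0.203]
ft_force: [-0.4, -0.6, -3.3]
gripper_width: 0.0171
finger_force: 59.4
t 27.9 pos [0.5168 0.266  0.2226] rot [ 3.142e+00 -3.000e-03  2.030e-01] j [ 0.38  0.16  1.31 -0.    1.67  1.75] F [-0.4 -0.6 -3.3] w 0.0171
shift [ 0.038 -0.068  1.23 ] turn [ 0.001 -0.026  0.034]
```

View pics/a7.png

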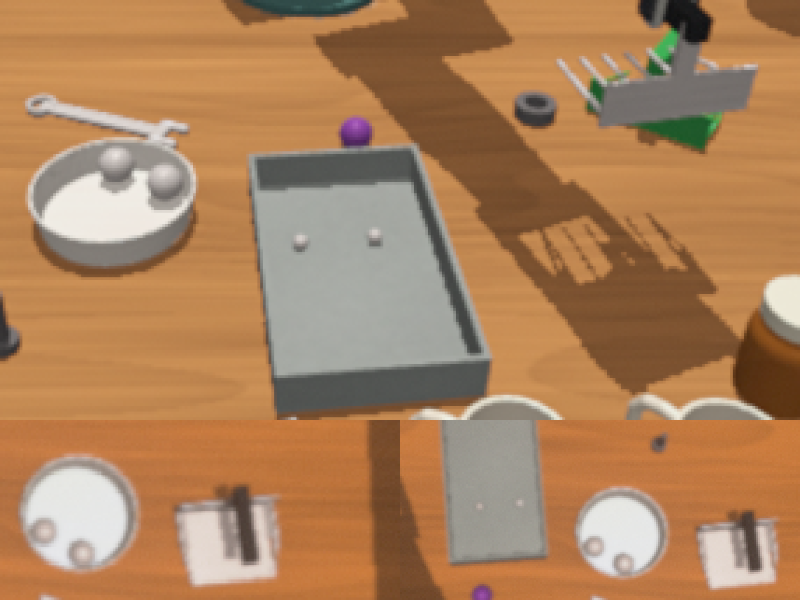

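Both big balls are in the dish at (117,163) and (166,180). Both small ones are in the tray at (300,242) and (374,237), and the scoop is empty. Lowering it at its old place, then letting go.

```bash

python3 -m inch '[0.02,-0.03,0.08,0,-0.03,0, 0.02,-0.03,0.15,0,0,0, 0,0,0.2,0,0,0, 0,0,0.2,0,0,0, 0,0,0.2,0,0,0, 0,0,0.15,0,0,0, 0,0,0.1,0,0,0, 0,0,0.07,0,0,0, 0,0,0.04,0,0,0, 0,0,0.02,0,0,0, 0,0,0,0,0,0]'
python3 -c "
from h import *
togo([.52,.275,.0655],[np.pi,0,.2])"
```

```text
t: 29.38
ee_pos: [0.5217, 0.2714, 0.0779]
tcp_rot: [3.141, -0.001, 0.2]
ft_force: [-0.4, -0.4, -2.9]
gripper_width: 0.0169
finger_force: 59.5
t 29.38 pos [0.5217 0.2714 0.0779] rot [ 3.141e+00 -1.000e-03  2.000e-01] j [ 0.38  0.25  1.5  -0.    1.4   1.75] F [-0.4 -0.4 -2.9] w 0.0169
shift [-0.008 -0.032  0.104] turn [ 0.008 -0.008  0.001]
```

```bash

python3 -m inch '[0,0,0.04,0,0,0, 0,0,0.03,0,0,0, 0,0,0.02,0,0,0, 0,0,0,0,0,0]'
python3 -m inch '[0,0,0.01,0,0,0, 0,0,0,0,0,0]'
python3 -m inch '[0,0,0.006,0,0,0, 0,0,0,0,0,0]'
```

```text
t: 29.88
ee_pos: [0.5213, 0.2712, 0.0663]
tcp_rot: [3.141, 0.001, 0.2]
ft_force: [0.5, -0.2, -2.8]
gripper_width: 0.017
finger_force: 59.5
t: 30.12
ee_pos: [0.5217, 0.2714, 0.0657]
tcp_rot: [3.141, -0.0, 0.2]
ft_force: [-0.6, -0.0, -2.8]
gripper_width: 0.0171
finger_force: 59.6
t: 30.38
ee_pos: [0.5218, 0.2714, 0.0654]
tcp_rot: [3.141, -0.001, 0.2]
ft_force: [0.3, -0.1, 0.3]
gripper_width: 0.0171
finger_force: 59.9
```

```bash

python3 -m inch '[0,0,0,0,0,0, 0,0,0,0,0,0, 0,0,0,0,0,0, 0,0,0,0,0,0, 0,0,0,0,0,0, 0,0,0,0,0,0, 0,0,0,0,0,0]' 1
python3 -m inch '[0,0,-0.05,0,0,0, 0,0,-0.15,0,0,0, 0,0,-0.25,0,0,0, 0,0,-0.25,0,0,0, 0,0,-0.25,0,0,0, 0,0,-0.15,0,0,0, -0.2,0,-0.1,0,0,0, -0.3,0,0,0,0,0, -0.3,0,0,0,0,0, -0.3,0,0,0,0,0, -0.2,0,0,0,0,0, 0,0,0,0,0,0]'
python3 -c "
from h import *
togo([.52,.275,.0655],[np.pi,0,.2])
c=cam('top');a=c['frame'];g=a.max(2); m=(g<75).astype(np.uint8); m[:, :150]=0;m[:,195:]=0;m[:140]=0;m[175:]=0
for k in cv2.findContours(m,0,1)[0]:
  if cv2.contourArea(k)>10: print('dark',cv2.minAreaRect(k))
h=cv2.cvtColor(a,cv2.COLOR_BGR2HSV);m=((h[...,1]<90)&(h[...,2]>120)).astype(np.uint8)[140:200,140:205]
ys,xs=np.nonzero(m);print('steel px extent',xs.min()+140,xs.max()+140,ys.min()+140,ys.max()+140,len(xs))
a0=cv2.imread('pics/top0.png');h=cv2.cvtColor(a0,cv2.COLOR_BGR2HSV);m=((h[...,1]<90)&(h[...,2]>120)).astype(np.uint8)[140:200,140:205]
ys,xs=np.nonzero(m);print('start extent',xs.min()+140,xs.max()+140,ys.min()+140,ys.max()+140,len(xs))
"
```

```text
t: 31.25
ee_pos: [0.5215, 0.2713, 0.0648]
tcp_rot: [3.141, 0.0, 0.2]
ft_force: [-0.4, 0.1, 0.4]
gripper_width: 0.0854
finger_force: 0.0
t: 32.75
ee_pos: [0.3676, 0.2404, 0.2096]
tcp_rot: [3.141, -0.001, 0.201]
ft_force: [0.7, -0.5, 0.5]
gripper_width: 0.0856
finger_force: 0.0
t 32.75 pos [0.3676 0.2404 0.2096] rot [ 3.141e+00 -1.000e-03  2.010e-01] j [ 0.45 -0.16  1.65 -0.    1.65  1.82] F [ 0.7 -0.5  0.5] w 0.0856
shift [ 1.3   -0.03   1.202] turn [ 0.005 -0.013  0.009]
dark ((155.6000213623047, 166.70001220703125), (17.8885440826416, 3.130495071411133), 63.43495178222656)
dark ((167.76487731933594, 162.03065490722656), (24.574443817138672, 4.613097190856934), 82.56858825683594)
steel px extent 140 191 151 199 355
start extent 148 190 151 187 396
```

```bash
python3 -c "
from cell import env
print(env.close_job())"
```

```text
the job is handed in; nothing more can be done
None
```

I handed the job in after about 33 s: both big balls are in the dish and both small balls stayed in the tray. The slotted scoop is released on the bench at its original spot; I checked that it stands upright only from image measurements, not by eye.

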